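Three-way swap at the weighing station

TASK

Everything at the weighing station stands one place out. Move the knobbed steel weight from the balance to the middle of the round wooden stand, the tall slim bottle from the stand to the middle of the square metal tray, and the squat jar from the tray to the middle of the balance pan; each place takes only one thing, so first stand one of the three on the empty rubber mat for the time being. Set everything down upright without dropping it, leave the three released and at rest, and do not shift the bottle with the blue cap or the glass beaker.

Things in the scene. Friction and masses are not known exactly. Their poses are not given: they have to be found in the camera images.
- weight: Knobbed steel check weight, 0.5 to 0.7 kg, loose, standing on the balance pan at the start. Upright cylinder 44 mm in diameter and 46 mm high, then a thin neck and a knob 26 mm in diameter whose top is 70 mm above the underside. Best gripped round the cylinder, about 30 mm above the underside. Origin: centre of the underside; z up its axis.
- bottle: Tall slim white plastic bottle with a narrower grey cap, 0.1 to 0.16 kg, loose, standing on the round wooden stand at the start. Body 36 mm in diameter up to 72 mm, cap 28 mm in diameter, total height 95 mm. Origin: centre of the underside; z up its axis.
- jar: Squat amber glass jar with a black lid, 0.12 to 0.21 kg, loose, standing on the square tray at the start. Body 56 mm in diameter and 38 mm high, lid 58 mm in diameter above it, total height 52 mm. Origin: centre of the underside; z up its axis.
- balance: Low white portable balance, fixed, 185 by 130 mm, with a round steel pan 104 mm in diameter whose flat top is 42 mm above the bench; the blue panel with the display is on its -x side. Origin: on the axis of the pan, at bench height (the housing reaches from 120 mm in front, own -x, to 65 mm behind); z up. The pan does not move.
- stand: Round wooden stand for the weight, fixed, 104 mm in diameter; flat floor 8 mm above the bench, 96 mm in diameter inside a rim 12 mm high over the bench. Origin: centre of the underside; z up.
- tray: Square metal tray, fixed, 100 by 100 mm; flat floor 5 mm above the bench, 94 by 94 mm inside a rim 12 mm high over the bench. Origin: centre of the underside; z up, sides along x and y.
- mat: Oblong black rubber mat, fixed, 90 (x) by 120 (y) mm, 5 mm thick, empty at the start: the free spot. Origin: centre of the underside; z up.
- bluecap: Bystander: white bottle with a blue cap and a paper label, loose, 50 mm in diameter, 95 mm high. Not to be shifted. Origin: centre of the underside.
- beaker: Bystander: open glass beaker, loose, 68 mm across the rim, 75 mm high. Not to be shifted. Origin: centre of the underside.

How it is judged:
By the outcome, as a careful person would: the job done as asked, in the order asked, and still so for the second after the job is handed in, with the robot touching nothing.
It also fails if it takes over 125 s, if anything falls off the work surface, if the arm or the gripper's body presses on something with over 40 N, if the wrist force passes 120 N, or if a joint passes its speed limit or range.

ROBOT

A 6-joint arm with a two-finger parallel gripper is mounted at the origin on the work surface. World frame = base frame: x ahead of the robot, y to its left, z up, the work surface at z = 0. Lengths are in m, angles in degrees, forces in N, time in s.
With the tool pointing down it reaches from about 0.3 to 0.875 m from the base axis. Payload 4.2 kg.
Tool frame: the origin (TCP) lies between the finger pads; the fingertips stand finger_overhang ahead of it and the grasp point (between the pads) lies 2 mm behind it (finger_overhang is the distance from the TCP to the fingertips, in m); z points along the fingers, y is the line along which they close (so a half turn about z gives the same grasp; the last joint's range is limited). The gripper opens to 85 mm and grips with 20 to 120 N. Pads are 22 mm wide; open, the fingers measure 114 mm over their backs; the gripper's body (76 mm by 85 mm) begins 54 mm behind the grasp point. The pads swing forward as they close: fully open they stand 13 mm farther back than shut.
Start: joints at [-75.573, 18.312, 89.639, -0, 72.044, -1.146], TCP at [0.154, -0.554, 0.248] pointing down, gripper open.
Joint ranges: [-177.97, 177.97], [-48.28, 115.42], [12.27, 149.76], [-77.06, 257.06], [2.81, 150.46], [-146.56, 146.56]. Speed limits (degrees/s): [147.25, 147.25, 180, 180, 180, 180].

INTERFACE

Orientations are given as [roll, pitch, yaw] about the fixed x, y, z axes, in that order (R = Rz(yaw) Ry(pitch) Rx(roll)).
In Python, from bench import * gives the robot as it stands.
- The arm moves only by the tool move_arm, never from a script. Its argument "rows" is a list of rows, each an object of numbers: "x", "y", "z": the shift along the tool's x, y, z in cm; "yaw": the turn about the tool's z in degrees; "gripper": the opening, from -1 (shut) to 1 (fully open), so that 0 is half open. In form: [{"x": .., "y": .., "z": .., "yaw": .., "gripper": ..}, ...]. A call has 1 to 20 rows; each row is the pose to reach, as a shift and turn from the pose commanded when the call began, along the tool's axes at that moment; what a row does not reach only later rows make up. A row lasts 1/10 s, in which the tool goes at most 50 mm and 8.59 degrees, less where a joint would pass 70% of its speed; a pose out of reach is approached as far as the arm can. A call with a gripper value outside its range is refused whole. The fingers move at their own pace and stop on an object; "grip_force" is the grip in N (left out, the last holds). Time passes only in rows, so rows that repeat a pose let the fingers close. It gives the time, the measured TCP pose, the force, the opening and the grip force at its end, in the units of the state.
- get_obs(): the state, without advancing time (a new reading comes with each control period).
- get_image(name): name is "side" or "top" or "wrist"; returns a dict with "img" (384x512x3 uint8, blue, green, red), "z_map" (384x512 float32, m along the optical axis (not along the pixel's ray), 0 where there is no reading), "mtx" (3x3 intrinsics, pixels), "R" (3x3) and "t" (3): a world point X has camera coordinates R X + t. Camera axes: x right, y down, z forward; pixel columns grow to the right and rows downward; lengths in m; the calibration is good to about 2 mm. The wrist camera is an equidistant fisheye: a pixel r from the principal point sees the ray r / f radians off the axis. A picture is of the moment at which its call begins.
- sign_off(): hands the job in; it is judged then, once.
Trained networks look in a picture, given as the dict that the camera call returned (one of the last four; its "shot" number tells which), for a name from the list of things; names that differ only in an ending like _2 or _b are one class to them, and where a whole thing is asked for, a point or a joint stands for the part that bears it (a point fixed in the world has none). Each returns a list of dicts, best first, with "score" (0 to 1); they miss things now and then, are a little off and sometimes report something else, mostly with a low value. They report only what shows in the picture. A call takes as long as a camera call.
- spot_in(picture, name): "rect" ([left, top, width, height] in pixels, round what is visible of it).
- regions_of(picture, name): "region" (384x512 bool, what is visible of it) and "rect" ([left, top, width, height] in pixels, round what is visible of it).
The state is a dict: "time_s": time; "qpos": joint angles; "joint_velocities": joint speeds; "tau": joint torques, N m; "tcp_pos": TCP position; "tool_rot": TCP orientation; "wrist_force": force on the tool from outside, world axes, zero at the start; "torque": the same for the moment, N m; "finger_gap": finger opening in m; "gripper_force": force on a finger pad.
Only numpy, scipy, OpenCV 4.12 (cv2) and the standard library are available. Lean on these libraries where they do the work, as an engineer would, in place of code of your own. Each camera call takes 0.05 s, during which the arm holds its last target. There are 200 camera calls.

## Working session

There is one attempt and no reset: what is moved stays moved. The work goes in short steps, Python scripts to look and compute and a tool call to move; the robot and the scene stay as the last step left them, time stands still between calls to the robot, and variables do not carry over. Pictures are saved under pics/ and viewed, at most 14 in all, crops included, and the job is handed in when it is done.

Besides the shell and the picture viewer there is one more tool, called by a JSON object that holds its "fn" and its "kwargs", one argument or row to a line. move_arm: Moves the arm, as the interface text tells. Its arguments: {"type":"object","properties":{"rows":{"type":"array","items":{"type":"object","properties":{"x":{"type":"number"},"y":{"type":"number"},"z":{"type":"number"},"yaw":{"type":"number"},"gripper":{"type":"number"}}}},"grip_force":{"type":"number"}},"required":["rows"]}

```bash
mkdir -p pics; ls
cat > h.py <<'E'
from bench import *
import numpy as np, cv2
def cloud(p):
    z=p["z_map"].astype(float); K=p["mtx"]; v,u=np.mgrid[:384,:512]
    c=np.stack([(u-K[0,2])/K[0,0]*z,(v-K[1,2])/K[1,1]*z,z],-1)
    return (c-p["t"])@p["R"]
def circ(P):
    A=np.c_[P,np.ones(len(P))]; s=np.linalg.lstsq(A,(P**2).sum(1),rcond=None)[0]
    c=s[:2]/2; return c,np.sqrt(s[2]+c@c)
E
python3 - <<'E'
from h import *
o=get_obs(); print({k:np.round(o[k],3) for k in o})
for n in ("top","side"):
    p=get_image(n); im=p["img"].copy(); W=cloud(p); print(n,(-p["R"].T@p["t"]).round(3))
    for t in "weight bottle jar balance stand tray mat bluecap beaker".split():
        for r in regions_of(p,t)[:1]:
            m=r["region"]&(p["z_map"]>0); P=W[m]
            if len(P)==0: print(t,"empty");continue
            h=np.percentile(P[:,2],95); T=P[P[:,2]>h-.006]
            c,_=cv2.minEnclosingCircle(T[:,:2].astype(np.float32)) 
            print(t,round(r["score"],2),r["rect"],"ztop",h.round(4),"mean",T[:,:2].mean(0).round(4),"mid",((np.percentile(T[:,:2],2,0)+np.percentile(T[:,:2],98,0))/2).round(4),"ext",(np.percentile(T[:,:2],98,0)-np.percentile(T[:,:2],2,0)).round(3))
            x,y,w,hh=map(int,r["rect"]);cv2.rectangle(im,(x,y),(x+w,y+hh),(0,0,255),1);cv2.putText(im,t,(x,y-2),0,.35,(0,0,255))
    cv2.imwrite(f"pics/{n}0.png",im)
E
```

```text
pics
{'time_s': np.float64(0.0), 'qpos': array([-7.5574e+01,  1.8353e+01,  8.9708e+01, -1.0000e-03,  7.2042e+01,
       -1.1460e+00]), 'joint_velocities': array([-0.101, -0.067,  0.009, -0.016,  0.005,  0.03 ]), 'tau': array([ 0.0000e+00, -4.1553e+01, -2.3416e+01,  0.0000e+00,  8.0000e-03,
       -0.0000e+00]), 'tcp_pos': array([ 0.154, -0.553,  0.247]), 'tool_rot': array([-1.79898e+02, -1.00000e-03,  1.55720e+01]), 'wrist_force': array([-1.131,  0.057,  0.996]), 'torque': array([-0.009,  0.009,  0.008]), 'gripper_force': np.float64(0.0), 'finger_gap': np.float64(0.085)}
top [0.476 0.007 1.147]
bottle 0.66 [187.3, 197.8, 17.4, 16.0] ztop 0.1065 mean [0.568  0.1278] mid [0.5683 0.1275] ext [0.023 0.023]
jar 0.56 [92.2, 219.2, 23.3, 26.2] ztop 0.0614 mean [0.5069 0.3469] mid [0.5062 0.347 ] ext [0.052 0.052]
balance 0.9 [267.4, 182.3, 66.3, 78.2] ztop 0.0452 mean [ 0.5558 -0.1351] mid [ 0.5395 -0.1344] ext [0.142 0.095]
stand 0.88 [176.2, 183.8, 42.7, 45.1] ztop 0.0147 mean [0.5646 0.1234] mid [0.5673 0.1247] ext [0.096 0.096]
tray 0.6 [83.6, 206.7, 52.3, 48.8] ztop 0.0139 mean [0.5036
[... 700 characters left out ...]
id [0.5084 0.3488] ext [0.05  0.052]
balance 0.9 [243.7, 140.0, 74.4, 48.3] ztop 0.044 mean [ 0.5551 -0.1226] mid [ 0.5404 -0.1285] ext [0.147 0.089]
stand 0.96 [233.4, 218.2, 43.8, 30.8] ztop 0.0133 mean [0.5656 0.1337] mid [0.5687 0.1292] ext [0.097 0.094]
tray 0.6 [231.2, 287.2, 61.4, 58.7] ztop 0.0135 mean [0.5075 0.3426] mid [0.5079 0.3402] ext [0.116 0.115]
mat 0.68 [279.6, 114.3, 29.1, 29.7] ztop 0.0085 mean [ 0.5269 -0.3143] mid [ 0.5269 -0.3165] ext [0.097 0.118]
bluecap 0.58 [174.7, 274.4, 27.1, 37.2] ztop 0.0952 mean [0.6788 0.3375] mid [0.6788 0.3366] ext [0.021 0.021]
beaker 0.76 [241.8, 93.1, 23.1, 26.8] ztop 0.0748 mean [ 0.673  -0.3532] mid [ 0.6707 -0.354 ] ext [0.064 0.065]
```

View pics/top0.png

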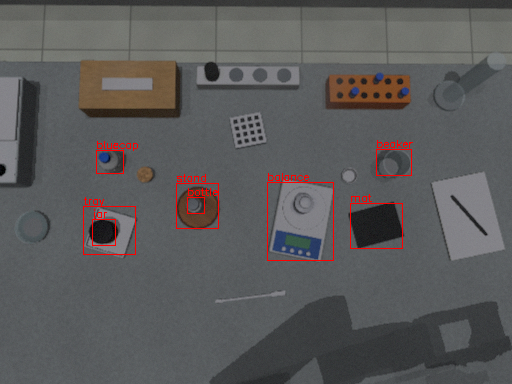

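View pics/side0.png

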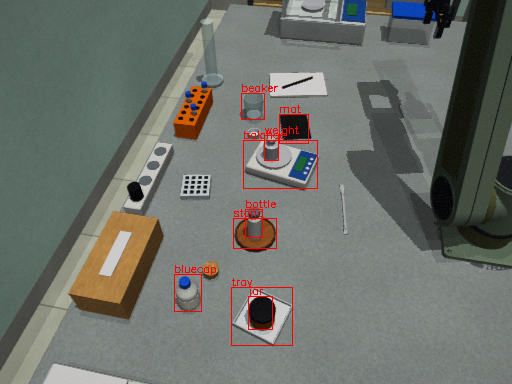

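```bash
cat >> h.py <<'E'
def go(x,y,z,yaw=None):
    o=get_obs(); a=np.radians(o["tool_rot"][2]); d=np.array([x,y,z])-o["tcp_pos"]
    tx=np.array([np.cos(a),np.sin(a)]); ty=np.array([np.sin(a),-np.cos(a)])
    print("tcp",np.round(o["tcp_pos"],4),"rot",np.round(o["tool_rot"],2),"gap",o["finger_gap"],"q6",o["qpos"][5])
    print("ROW x %.2f y %.2f z %.2f cm"%(d[:2]@tx*100,d[:2]@ty*100,-d[2]*100),"" if yaw is None else "yaw %.1f"%(o["tool_rot"][2]-yaw))
E
python3 - <<'E'
from h import *
import bench
print([n for n in dir(bench) if not n.startswith('_')], globals().get("finger_overhang"))
go(.571,-.131,.25,15.5)
E
```

```text
['MotionError', 'finger_overhang', 'get_image', 'get_obs', 'regions_of', 'sign_off', 'spot_in'] 0.017
tcp [ 0.1544 -0.5539  0.2483] rot [179.99  -0.    15.57] gap 0.08548015603728634 q6 -1.145397686672301
ROW x 51.49 y -29.56 z -0.17 cm yaw 0.1
```

{"fn": "move_arm", "kwargs": {
  "rows": [
    {"x":51.5,"y":-29.6},
    {"x":51.5,"y":-29.6},
    {"x":51.5,"y":-29.6},
    {"x":51.5,"y":-29.6},
    {"x":51.5,"y":-29.6},
    {"x":51.5,"y":-29.6},
    {"x":51.5,"y":-29.6},
    {"x":51.5,"y":-29.6},
    {"x":51.5,"y":-29.6},
    {"x":51.5,"y":-29.6},
    {"x":51.5,"y":-29.6},
    {"x":51.5,"y":-29.6},
    {"x":51.5,"y":-29.6},
    {"x":51.5,"y":-29.6},
    {"x":51.5,"y":-29.6},
    {"x":51.5,"y":-29.6},
    {"x":51.5,"y":-29.6},
    {"x":51.5,"y":-29.6}
  ],
  "grip_force": 40
}}

```text
schema error: expected keys x, y, z, yaw, gripper
```

```bash
cat >> h.py <<'E'
def wcloud(p):
    z=p["z_map"].astype(float); K=p["mtx"]; v,u=np.mgrid[:384,:512]
    a=(u-K[0,2])/K[0,0]; b=(v-K[1,2])/K[1,1]; r=np.hypot(a,b)+1e-9; s=np.tan(np.minimum(r,1.5))/r
    return (np.stack([a*s*z,b*s*z,z],-1)-p["t"])@p["R"]
def look(p,names):
    W=wcloud(p)
    for t in names.split():
        for r in regions_of(p,t)[:1]:
            P=W[r["region"]&(p["z_map"]>0)]
            if len(P)<5: continue
            h=np.percentile(P[:,2],95); T=P[P[:,2]>h-.006][:,:2]; (c,R)=cv2.minEnclosingCircle(T.astype(np.float32))
            a,b=np.percentile(T,[1,99],axis=0)
            print(t,round(r["score"],2),np.round(r["rect"]),"ztop",h.round(4),"mid",((a+b)/2).round(4),"ext",(b-a).round(3),"circ",np.round(c,4),round(R,4))
    return W
E
python3 - <<'E'
from h import *
go(.571,-.131,.25)
p=get_image("wrist"); cv2.imwrite("pics/w1.png",p["img"]); print(p["mtx"],(-p["R"].T@p["t"]).round(3),p["R"].round(2))
W=look(p,"weight balance mat stand bottle")
np.savez("w1.npz",W=W,img=p["img"])
E
```

```text
tcp [ 0.1544 -0.5539  0.2483] rot [179.99  -0.    15.57] gap 0.08548015603728634 q6 -1.145397686672301
ROW x 51.49 y -29.56 z -0.17 cm 
[[297.31863964   0.         254.92806216]
 [  0.         297.31863964 187.15604284]
 [  0.           0.           1.        ]] [ 0.233 -0.531  0.374] [[ 0.27 -0.96 -0.  ]
 [-0.91 -0.25  0.32]
 [-0.31 -0.08 -0.95]]
```

View pics/w1.png

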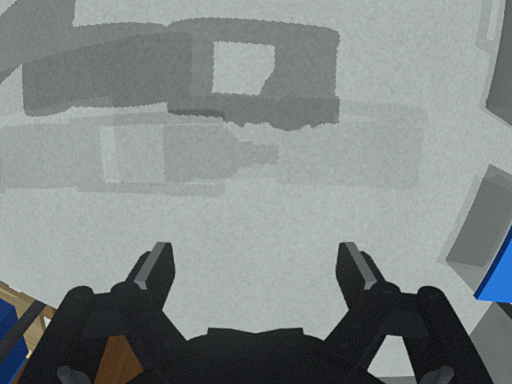

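The rows need every key. The wrist picture only shows bare bench, with the fingers at about (155,280) and (360,280).

{"fn": "move_arm", "kwargs": {
  "rows": [
    {"x":51.5,"y":-29.6,"z":0,"yaw":0,"gripper":1},
    {"x":51.5,"y":-29.6,"z":0,"yaw":0,"gripper":1},
    {"x":51.5,"y":-29.6,"z":0,"yaw":0,"gripper":1},
    {"x":51.5,"y":-29.6,"z":0,"yaw":0,"gripper":1},
    {"x":51.5,"y":-29.6,"z":0,"yaw":0,"gripper":1},
    {"x":51.5,"y":-29.6,"z":0,"yaw":0,"gripper":1},
    {"x":51.5,"y":-29.6,"z":0,"yaw":0,"gripper":1},
    {"x":51.5,"y":-29.6,"z":0,"yaw":0,"gripper":1},
    {"x":51.5,"y":-29.6,"z":0,"yaw":0,"gripper":1},
    {"x":51.5,"y":-29.6,"z":0,"yaw":0,"gripper":1},
    {"x":51.5,"y":-29.6,"z":0,"yaw":0,"gripper":1},
    {"x":51.5,"y":-29.6,"z":0,"yaw":0,"gripper":1},
    {"x":51.5,"y":-29.6,"z":0,"yaw":0,"gripper":1},
    {"x":51.5,"y":-29.6,"z":0,"yaw":0,"gripper":1},
    {"x":51.5,"y":-29.6,"z":0,"yaw":0,"gripper":1},
    {"x":51.5,"y":-29.6,"z":0,"yaw":0,"gripper":1}
  ],
  "grip_force": 40
}}

```text
time_s: 2.9
tcp_pos: [0.5702, -0.1316, 0.2485]
tool_rot: [180.0, 0.0, 15.5]
wrist_force: [-0.4, 0.0, -0.2]
finger_gap: 0.0856
gripper_force: 0.0
```

```bash
cat > l.py <<'E'
import sys
from h import *
x,y,z=map(float,sys.argv[1:4]); go(x,y,z)
p=get_image("wrist"); cv2.imwrite(f"pics/{sys.argv[4]}.png",p["img"])
W=look(p,sys.argv[5]); np.savez(""+sys.argv[4],W=W,img=p["img"])
E
python3 l.py .571 -.131 .25 w2 "weight balance mat stand bottle"
```

```text
tcp [ 0.5702 -0.1316  0.2485] rot [1.7999e+02 1.0000e-02 1.5480e+01] gap 0.08563000775366697 q6 60.41754960896925
ROW x 0.10 y -0.03 z -0.15 cm 
weight 0.57 [232. 143.  43.  50.] ztop 0.1121 mid [ 0.5732 -0.1286] ext [0.025 0.024] circ [ 0.5729 -0.129 ] 0.0132
balance 0.93 [174.  94. 154. 162.] ztop 0.0432 mid [ 0.5515 -0.1351] ext [0.127 0.098] circ [ 0.5356 -0.1299] 0.0824
mat 0.6 [334. 190.  81.  58.] ztop 0.0063 mid [ 0.5294 -0.3163] ext [0.103 0.125] circ [ 0.5455 -0.2782] 0.1192
stand 0.66 [49. 74. 62. 75.] ztop 0.0131 mid [0.5692 0.1228] ext [0.099 0.097] circ [0.5692 0.1254] 0.0535
bottle 0.67 [ 25. 104.  60.  32.] ztop 0.1042 mid [0.5708 0.1263] ext [0.025 0.025] circ [0.5707 0.1264] 0.0138
```

View pics/w2.png

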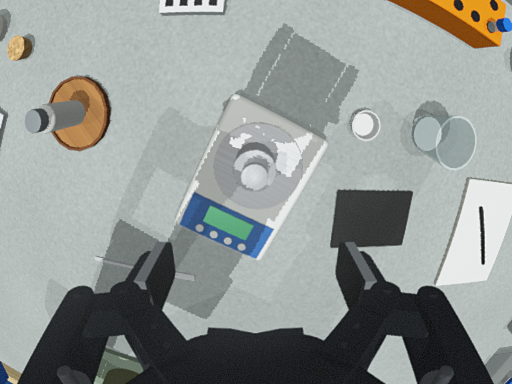

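The picture shows the weight at (255,170), on a pan of about 45 px radius centred near (258,165). The mat is at (371,219) and the beaker at (445,140). I'll fit the pan by its height.

Run:
```python
from h import *
d=np.load("w2.npz"); W=d["W"]
near=np.hypot(W[...,0]-.571,W[...,1]+.131)<.1
z=W[near][:,2]; print(np.histogram(z,bins=np.arange(.0,.12,.004)))
for lo,hi in((.0385,.048),(.040,.048)):
    P=W[near&(W[...,2]>lo)&(W[...,2]<hi)][:,:2]; h=cv2.convexHull(P.astype(np.float32))[:,0]
    print(len(P),cv2.minEnclosingCircle(P.astype(np.float32)),circ(h))
# weight body ring
P=W[near&(W[...,2]>.080)&(W[...,2]<.092)][:,:2]; print("weight body top",len(P),circ(cv2.convexHull(P.astype(np.float32))[:,0].astype(float)))
g=cv2.cvtColor(d["img"],6); c=cv2.HoughCircles(g,cv2.HOUGH_GRADIENT,1,20,param1=80,param2=20,minRadius=38,maxRadius=52)
if c is not None:
    for u,v,r in c[0][:6]: print(u,v,r,W[int(v),int(u)])
```

```text
(array([4217,    0,    3,   12,    8,   11,  142, 2009, 4447,  295, 4267,
         89,   22,   15,   22,   24,   22,   25,   25,   27,   24,   68,
        731,   27,    0,    4,   27,  479,  105]), array([0.   , 0.004, 0.008, 0.012, 0.016, 0.02 , 0.024, 0.028, 0.032,
       0.036, 0.04 , 0.044, 0.048, 0.052, 0.056, 0.06 , 0.064, 0.068,
       0.072, 0.076, 0.08 , 0.084, 0.088, 0.092, 0.096, 0.1  , 0.104,
       0.108, 0.112, 0.116]))
4359 ((0.5657438635826111, -0.1354047954082489), 0.052331749349832535) (array([ 0.56580147, -0.13533007]), np.float64(0.05162662633690187))
4356 ((0.5657438635826111, -0.1354047954082489), 0.052331749349832535) (array([ 0.56580147, -0.13533007]), np.float64(0.05162662633690187))
weight body top 823 (array([ 0.57306265, -0.12890106]), np.float64(0.021567843991094425))
255.5 165.5 42.5 [ 0.58443268 -0.12684551  0.1103188 ]
64.5 113.5 39.9 [0.5774024  0.11082413 0.06122552]
```

{"fn": "move_arm", "kwargs": {
  "rows": [
    {"x":0.34,"y":-0.18,"z":3,"yaw":0,"gripper":1},
    {"x":0.34,"y":-0.18,"z":6,"yaw":0,"gripper":1},
    {"x":0.34,"y":-0.18,"z":9,"yaw":0,"gripper":1},
    {"x":0.34,"y":-0.18,"z":12,"yaw":0,"gripper":1},
    {"x":0.34,"y":-0.18,"z":14,"yaw":0,"gripper":1},
    {"x":0.34,"y":-0.18,"z":16,"yaw":0,"gripper":1},
    {"x":0.34,"y":-0.18,"z":17,"yaw":0,"gripper":1},
    {"x":0.34,"y":-0.18,"z":18,"yaw":0,"gripper":1},
    {"x":0.34,"y":-0.18,"z":18,"yaw":0,"gripper":1},
    {"x":0.34,"y":-0.18,"z":18,"yaw":0,"gripper":1},
    {"x":0.34,"y":-0.18,"z":18,"yaw":0,"gripper":-1},
    {"x":0.34,"y":-0.18,"z":18,"yaw":0,"gripper":-1},
    {"x":0.34,"y":-0.18,"z":18,"yaw":0,"gripper":-1},
    {"x":0.34,"y":-0.18,"z":18,"yaw":0,"gripper":-1},
    {"x":0.34,"y":-0.18,"z":18,"yaw":0,"gripper":-1},
    {"x":0.34,"y":-0.18,"z":18,"yaw":0,"gripper":-1}
  ],
  "grip_force": 60
}}

```text
time_s: 4.8
tcp_pos: [0.5745, -0.1284, 0.0694]
tool_rot: [179.9, -0.1, 15.6]
wrist_force: [-0.3, -0.7, 6.1]
finger_gap: 0.0421
gripper_force: 62.3
```

```bash
python3 -c "
from h import *
o=get_obs();print(o['time_s'],o['gripper_force'],o['wrist_force'])
go(.5265,-.3165,.25)"
```

```text
4.8 62.25821297848597 [-0.31087281 -0.72446389  6.0842913 ]
tcp [ 0.5745 -0.1284  0.0694] rot [ 1.7991e+02 -1.0000e-01  1.5580e+01] gap 0.042139098761304575 q6 60.74548353772473
ROW x -9.68 y 16.83 z -18.06 cm
```

{"fn": "move_arm", "kwargs": {
  "rows": [
    {"x":0,"y":0,"z":-1,"yaw":0,"gripper":-1},
    {"x":0,"y":0,"z":-3,"yaw":0,"gripper":-1},
    {"x":0,"y":0,"z":-5,"yaw":0,"gripper":-1},
    {"x":-1,"y":2,"z":-7,"yaw":0,"gripper":-1},
    {"x":-3,"y":5,"z":-7,"yaw":0,"gripper":-1},
    {"x":-5,"y":8,"z":-7,"yaw":0,"gripper":-1},
    {"x":-7,"y":12,"z":-7,"yaw":0,"gripper":-1},
    {"x":-8.5,"y":15,"z":-7,"yaw":0,"gripper":-1},
    {"x":-9.6,"y":16.9,"z":-7,"yaw":0,"gripper":-1},
    {"x":-9.6,"y":16.9,"z":-6,"yaw":0,"gripper":-1},
    {"x":-9.6,"y":16.9,"z":-4,"yaw":0,"gripper":-1},
    {"x":-9.6,"y":16.9,"z":-2,"yaw":0,"gripper":-1},
    {"x":-9.6,"y":16.9,"z":0,"yaw":0,"gripper":-1},
    {"x":-9.6,"y":16.9,"z":1.5,"yaw":0,"gripper":-1},
    {"x":-9.6,"y":16.9,"z":2.5,"yaw":0,"gripper":-1},
    {"x":-9.6,"y":16.9,"z":2.8,"yaw":0,"gripper":-1},
    {"x":-9.6,"y":16.9,"z":2.8,"yaw":0,"gripper":-1},
    {"x":-9.6,"y":16.9,"z":2.8,"yaw":0,"gripper":-1}
  ]
}}

```text
time_s: 6.6
tcp_pos: [0.5272, -0.3165, 0.041]
tool_rot: [179.9, -0.0, 15.6]
wrist_force: [0.4, -0.7, -5.9]
finger_gap: 0.042
gripper_force: 62.5
```

```bash
python3 -c "
from h import *
o=get_obs();print(o['time_s'],o['gripper_force'],o['wrist_force'])
go(.527,-.317,.0324)"; python3 l.py .527 -.317 .0324 w3 "weight mat"
```

```text
6.6 62.497504104394466 [ 0.43810693 -0.70385833 -5.92382109]
tcp [ 0.5272 -0.3165  0.041 ] rot [ 1.7995e+02 -5.0000e-02  1.5580e+01] gap 0.041967683510326266 q6 42.36433753165165
ROW x -0.03 y 0.04 z 0.86 cm 
tcp [ 0.5272 -0.3165  0.041 ] rot [ 1.7995e+02 -5.0000e-02  1.5580e+01] gap 0.041967683510326266 q6 42.36433753165165
ROW x -0.03 y 0.04 z 0.86 cm 
weight 0.62 [209. 210.  93. 124.] ztop 0.0831 mid [ 0.5299 -0.3157] ext [0.018 0.023] circ [ 0.5272 -0.3157] 0.013
mat 0.96 [163. 158. 202. 124.] ztop 0.0064 mid [ 0.5379 -0.3172] ext [0.086 0.123] circ [ 0.5318 -0.3178] 0.071
```

View pics/w3.png

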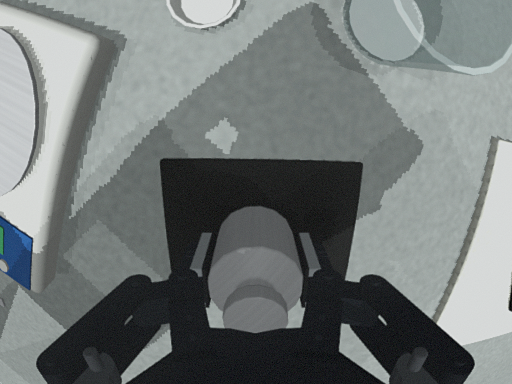

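The weight is held upright over the mat, which spans px 163–362. It hangs about 7–8 mm above it.

{"fn": "move_arm", "kwargs": {
  "rows": [
    {"x":0,"y":0,"z":0.4,"yaw":0,"gripper":-1},
    {"x":0,"y":0,"z":0.7,"yaw":0,"gripper":-1},
    {"x":0,"y":0,"z":0.7,"yaw":0,"gripper":-1},
    {"x":0,"y":0,"z":0.7,"yaw":0,"gripper":-1}
  ]
}}

```text
time_s: 7.15
tcp_pos: [0.5266, -0.3164, 0.0331]
tool_rot: [-180.0, 0.0, 15.6]
wrist_force: [0.1, -0.1, -6.2]
finger_gap: 0.0421
gripper_force: 62.5
```

{"fn": "move_arm", "kwargs": {
  "rows": [
    {"x":0,"y":0,"z":0.08,"yaw":0,"gripper":-1},
    {"x":0,"y":0,"z":0.08,"yaw":0,"gripper":-1},
    {"x":0,"y":0,"z":0.08,"yaw":0,"gripper":-1}
  ]
}}

```text
time_s: 7.45
tcp_pos: [0.5267, -0.3165, 0.0326]
tool_rot: [180.0, -0.0, 15.6]
wrist_force: [0.1, 0.1, -6.1]
finger_gap: 0.0423
gripper_force: 62.6
```

{"fn": "move_arm", "kwargs": {
  "rows": [
    {"x":0,"y":0,"z":0.06,"yaw":0,"gripper":-1},
    {"x":0,"y":0,"z":0.06,"yaw":0,"gripper":-1},
    {"x":0,"y":0,"z":0.06,"yaw":0,"gripper":-1}
  ]
}}

```text
time_s: 7.75
tcp_pos: [0.5267, -0.3165, 0.0325]
tool_rot: [180.0, -0.0, 15.6]
wrist_force: [-0.9, 0.7, 0.5]
finger_gap: 0.0426
gripper_force: 63.0
```

{"fn": "move_arm", "kwargs": {
  "rows": [
    {"x":0,"y":0,"z":0,"yaw":0,"gripper":0.2},
    {"x":0,"y":0,"z":0,"yaw":0,"gripper":1},
    {"x":0,"y":0,"z":0,"yaw":0,"gripper":1},
    {"x":0,"y":0,"z":0,"yaw":0,"gripper":1},
    {"x":0,"y":0,"z":0,"yaw":0,"gripper":1},
    {"x":0,"y":0,"z":-2,"yaw":0,"gripper":1},
    {"x":0,"y":0,"z":-5,"yaw":0,"gripper":1},
    {"x":0,"y":0,"z":-9,"yaw":0,"gripper":1},
    {"x":0,"y":0,"z":-13,"yaw":0,"gripper":1},
    {"x":0,"y":0,"z":-18,"yaw":0,"gripper":1},
    {"x":0,"y":0,"z":-22,"yaw":0,"gripper":1},
    {"x":0,"y":0,"z":-22,"yaw":0,"gripper":1}
  ]
}}

```text
time_s: 8.95
tcp_pos: [0.5292, -0.318, 0.2591]
tool_rot: [179.4, -0.5, 15.6]
wrist_force: [0.3, 0.6, 1.6]
finger_gap: 0.0855
gripper_force: 0.0
```

```bash
python3 l.py .5 .34 .25 w4 "weight mat"
```

```text
tcp [ 0.5292 -0.318   0.2591] rot [179.41  -0.53  15.58] gap 0.08554776067619572 q6 42.36023194606063
ROW x 14.86 y -64.16 z 0.91 cm 
weight 0.83 [234. 146.  37.  42.] ztop 0.075 mid [ 0.5253 -0.3155] ext [0.024 0.024] circ [ 0.5249 -0.3154] 0.0132
mat 0.95 [210. 124.  94.  67.] ztop 0.0067 mid [ 0.5281 -0.3187] ext [0.102 0.124] circ [ 0.5271 -0.3192] 0.0722
```

{"fn": "move_arm", "kwargs": {
  "rows": [
    {"x":15.2,"y":-64.7,"z":0,"yaw":0,"gripper":1},
    {"x":15.2,"y":-64.7,"z":0,"yaw":0,"gripper":1},
    {"x":15.2,"y":-64.7,"z":0,"yaw":0,"gripper":1},
    {"x":15.2,"y":-64.7,"z":0,"yaw":0,"gripper":1},
    {"x":15.2,"y":-64.7,"z":0,"yaw":0,"gripper":1},
    {"x":15.2,"y":-64.7,"z":0,"yaw":0,"gripper":1},
    {"x":15.2,"y":-64.7,"z":0,"yaw":0,"gripper":1},
    {"x":15.2,"y":-64.7,"z":0,"yaw":0,"gripper":1},
    {"x":15.2,"y":-64.7,"z":0,"yaw":0,"gripper":1},
    {"x":15.2,"y":-64.7,"z":0,"yaw":0,"gripper":1},
    {"x":15.2,"y":-64.7,"z":0,"yaw":0,"gripper":1},
    {"x":15.2,"y":-64.7,"z":0,"yaw":0,"gripper":1},
    {"x":15.2,"y":-64.7,"z":0,"yaw":0,"gripper":1},
    {"x":15.2,"y":-64.7,"z":0,"yaw":0,"gripper":1},
    {"x":15.2,"y":-64.7,"z":0,"yaw":0,"gripper":1},
    {"x":15.2,"y":-64.7,"z":0,"yaw":0,"gripper":1},
    {"x":15.2,"y":-64.7,"z":0,"yaw":0,"gripper":1},
    {"x":15.2,"y":-64.7,"z":0,"yaw":0,"gripper":1}
  ]
}}

```text
time_s: 10.9
tcp_pos: [0.4997, 0.3459, 0.2519]
tool_rot: [180.0, 0.0, 15.4]
wrist_force: [-0.3, -0.2, -0.0]
finger_gap: 0.0854
gripper_force: 0.0
```

```bash
python3 l.py .507 .345 .25 w5 "jar tray bluecap"
python3 - <<'E'
from h import *
d=np.load("w5.npz"); W=d["W"]
near=np.hypot(W[...,0]-.507,W[...,1]-.34)<.09
def hull(lo,hi): return cv2.convexHull(W[near&(W[...,2]>lo)&(W[...,2]<hi)][:,:2].astype(np.float32))[:,0]
print("jar lid",circ(hull(.05,.066).astype(float)))
print("tray",cv2.minAreaRect(hull(.0035,.020)), cv2.minAreaRect(hull(.009,.020)))
print(np.histogram(W[near][:,2],bins=np.arange(-.002,.07,.003)))
E
```

```text
tcp [0.4997 0.3459 0.2519] rot [1.7997e+02 2.0000e-02 1.5450e+01] gap 0.08537189415521931 q6 108.17513104719566
ROW x 0.68 y 0.28 z 0.19 cm 
jar 0.89 [229. 127.  53.  53.] ztop 0.0586 mid [0.5089 0.3479] ext [0.054 0.053] circ [0.5085 0.3483] 0.0291
tray 0.62 [211.  99. 105. 106.] ztop 0.0129 mid [0.5079 0.3389] ext [0.119 0.118] circ [0.5076 0.3391] 0.0697
bluecap 0.76 [284.   0.  48.  41.] ztop 0.0956 mid [0.6765 0.3364] ext [0.018 0.022] circ [0.6791 0.3365] 0.0121
jar lid (array([0.50876893, 0.34793934]), np.float64(0.02860142773521838))
tray ((0.5076700448989868, 0.338943213224411), (0.10032818466424942, 0.10113018751144409), 73.35943603515625) ((0.5076404809951782, 0.3389020562171936), (0.1003337949514389, 0.10108420252799988), 73.44627380371094)
(array([6211, 2109, 2941,  140,  629,  179,   11,    9,    9,   17,    9,
          7,   10,    4,    0,    2,   13,   17,   17, 1618,  418,    0,
          0,    0]), array([-0.002,  0.001,  0.004,  0.007,  0.01 ,  0.013,  0.016,  0.019,
        0.022,  0.025,  0.028,  0.031,  0.034,  0.037,  0.04 ,  0.043,
        0.046,  0.049,  0.052,  0.055,  0.058,  0.061,  0.064,  0.067,
        0.07 ]))
```

View pics/w5.png

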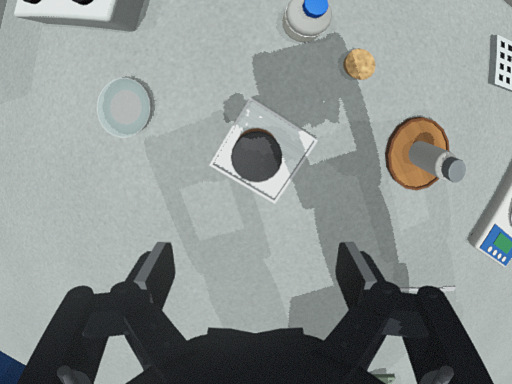

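Tray centre is (0.5077, 0.3389) and the lid centre is (0.5088, 0.3480), with radii matching. Now down to jar lid height, keeping the fingers above the rim.

{"fn": "move_arm", "kwargs": {
  "rows": [
    {"x":0.9,"y":0,"z":4,"yaw":0,"gripper":1},
    {"x":0.9,"y":0,"z":8,"yaw":0,"gripper":1},
    {"x":0.9,"y":0,"z":11,"yaw":0,"gripper":1},
    {"x":0.9,"y":0,"z":13,"yaw":0,"gripper":1},
    {"x":0.9,"y":0,"z":13,"yaw":0,"gripper":1},
    {"x":0.9,"y":0,"z":13,"yaw":0,"gripper":1}
  ],
  "grip_force": 30
}}

```text
time_s: 11.7
tcp_pos: [0.5085, 0.3501, 0.1224]
tool_rot: [-180.0, -0.0, 15.6]
wrist_force: [-0.3, -0.0, 0.4]
finger_gap: 0.0858
gripper_force: 0.0
```

```bash
python3 l.py .5088 .348 .040 w6 "jar"
```

```text
tcp [0.5085 0.3501 0.1224] rot [-1.800e+02 -3.000e-02  1.556e+01] gap 0.08582821607229406 q6 107.92571203567049
ROW x -0.03 y 0.21 z 8.24 cm 
jar 0.93 [218. 159.  82.  88.] ztop 0.0584 mid [0.5095 0.3478] ext [0.054 0.053] circ [0.5087 0.3477] 0.0291
```

{"fn": "move_arm", "kwargs": {
  "rows": [
    {"x":0,"y":0.2,"z":2,"yaw":0,"gripper":1},
    {"x":0,"y":0.2,"z":4,"yaw":0,"gripper":1},
    {"x":0,"y":0.2,"z":6,"yaw":0,"gripper":1},
    {"x":0,"y":0.2,"z":7.5,"yaw":0,"gripper":1},
    {"x":0,"y":0.2,"z":8.2,"yaw":0,"gripper":1},
    {"x":0,"y":0.2,"z":8.2,"yaw":0,"gripper":1},
    {"x":0,"y":0.2,"z":8.2,"yaw":0,"gripper":1},
    {"x":0,"y":0.2,"z":8.2,"yaw":0,"gripper":-1},
    {"x":0,"y":0.2,"z":8.2,"yaw":0,"gripper":-1},
    {"x":0,"y":0.2,"z":8.2,"yaw":0,"gripper":-1},
    {"x":0,"y":0.2,"z":8.2,"yaw":0,"gripper":-1},
    {"x":0,"y":0.2,"z":8.2,"yaw":0,"gripper":-1},
    {"x":0,"y":0.2,"z":8.2,"yaw":0,"gripper":-1}
  ],
  "grip_force": 30
}}

```text
time_s: 13.1
tcp_pos: [0.5091, 0.3483, 0.041]
tool_rot: [-180.0, -0.1, 15.6]
wrist_force: [0.1, -1.7, 6.4]
finger_gap: 0.0573
gripper_force: 31.5
```

```bash
python3 -c "
from h import *
o=get_obs();print(o['time_s'],o['gripper_force'],o['wrist_force'])
go(.5658,-.1354,.2)"
```

```text
13.1 31.52587652206421 [ 0.14743813 -1.72884505  6.38444437]
tcp [0.5091 0.3483 0.041 ] rot [-1.7998e+02 -1.0000e-01  1.5580e+01] gap 0.0573133333375688 q6 107.75050504975194
ROW x -7.53 y 48.12 z -15.90 cm
```

{"fn": "move_arm", "kwargs": {
  "rows": [
    {"x":0,"y":0,"z":-1,"yaw":0,"gripper":-1},
    {"x":0,"y":0,"z":-3,"yaw":0,"gripper":-1},
    {"x":0,"y":0,"z":-6,"yaw":0,"gripper":-1},
    {"x":0,"y":0,"z":-9,"yaw":0,"gripper":-1},
    {"x":0,"y":0,"z":-12,"yaw":0,"gripper":-1},
    {"x":0,"y":0,"z":-15,"yaw":0,"gripper":-1},
    {"x":0,"y":1,"z":-17,"yaw":0,"gripper":-1},
    {"x":-0.5,"y":4,"z":-17,"yaw":0,"gripper":-1},
    {"x":-1.2,"y":8,"z":-17,"yaw":0,"gripper":-1},
    {"x":-1.9,"y":12,"z":-17,"yaw":0,"gripper":-1},
    {"x":-2.5,"y":16,"z":-17,"yaw":0,"gripper":-1},
    {"x":-3.2,"y":20,"z":-17,"yaw":0,"gripper":-1},
    {"x":-3.8,"y":24,"z":-17,"yaw":0,"gripper":-1},
    {"x":-4.4,"y":28,"z":-17,"yaw":0,"gripper":-1},
    {"x":-5,"y":32,"z":-17,"yaw":0,"gripper":-1},
    {"x":-5.6,"y":36,"z":-17,"yaw":0,"gripper":-1},
    {"x":-6.3,"y":40,"z":-17,"yaw":0,"gripper":-1},
    {"x":-6.9,"y":44,"z":-17,"yaw":0,"gripper":-1},
    {"x":-7.4,"y":47,"z":-17,"yaw":0,"gripper":-1},
    {"x":-7.5,"y":48.1,"z":-17,"yaw":0,"gripper":-1}
  ],
  "grip_force": 45
}}

```text
time_s: 15.1
tcp_pos: [0.5653, -0.1381, 0.2097]
tool_rot: [180.0, 0.0, 15.4]
wrist_force: [-0.1, 0.2, -2.0]
finger_gap: 0.0568
gripper_force: 48.5
```

```bash
python3 l.py .5658 -.1354 .083 w7 "jar"
```

```text
tcp [ 0.5653 -0.1381  0.2097] rot [1.7997e+02 3.0000e-02 1.5400e+01] gap 0.056760848157999394 q6 59.779213308559456
ROW x 0.12 y -0.25 z 12.67 cm 
jar 0.87 [192. 191. 124. 135.] ztop 0.2267 mid [ 0.566  -0.1372] ext [0.054 0.053] circ [ 0.5645 -0.1374] 0.0295
```

{"fn": "move_arm", "kwargs": {
  "rows": [
    {"x":0,"y":-0.1,"z":3,"yaw":0,"gripper":-1},
    {"x":0,"y":-0.1,"z":6,"yaw":0,"gripper":-1},
    {"x":0,"y":-0.1,"z":9,"yaw":0,"gripper":-1},
    {"x":0,"y":-0.1,"z":11,"yaw":0,"gripper":-1},
    {"x":0,"y":-0.1,"z":12,"yaw":0,"gripper":-1},
    {"x":0,"y":-0.1,"z":12.5,"yaw":0,"gripper":-1},
    {"x":0,"y":-0.1,"z":12.5,"yaw":0,"gripper":-1},
    {"x":0,"y":-0.1,"z":12.5,"yaw":0,"gripper":-1}
  ]
}}

```text
time_s: 16.0
tcp_pos: [0.566, -0.1343, 0.086]
tool_rot: [179.9, -0.1, 15.6]
wrist_force: [0.3, 0.6, -2.0]
finger_gap: 0.0562
gripper_force: 48.6
```

```bash
python3 l.py .5658 -.1354 .079 w8 "jar balance"
python3 - <<'E'
from h import *
W=np.load("w8.npz")["W"]
m=(np.hypot(W[...,0]-.566,W[...,1]+.135)<.08)&(W[...,2]>.0385)&(W[...,2]<.047)
print(m.sum(),cv2.minEnclosingCircle(W[m][:,:2].astype(np.float32)))
E
```

```text
tcp [ 0.566  -0.1343  0.086 ] rot [ 1.7994e+02 -1.1000e-01  1.5590e+01] gap 0.056233733802620055 q6 59.927503514185034
ROW x -0.05 y 0.10 z 0.70 cm 
jar 0.9 [191. 191. 127. 132.] ztop 0.103 mid [ 0.5666 -0.1334] ext [0.054 0.053] circ [ 0.5655 -0.1336] 0.0295
balance 0.93 [134.  89. 245. 242.] ztop 0.0432 mid [ 0.5824 -0.1347] ext [0.068 0.098] circ [ 0.539  -0.1317] 0.0791
8841 ((0.5667100548744202, -0.13533776998519897), 0.052077535539865494)
```

View pics/w8.png

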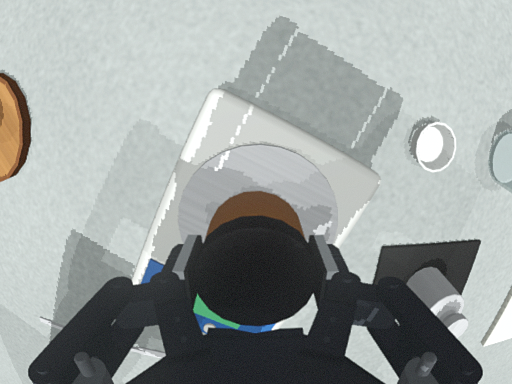

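The jar is upright at (252,270), above the pan arc at (258,150–330) and about 7 mm clear. I'll shift it 2 mm and lower.

{"fn": "move_arm", "kwargs": {
  "rows": [
    {"x":0.05,"y":0.15,"z":0.3,"yaw":0,"gripper":-1},
    {"x":0.05,"y":0.15,"z":0.55,"yaw":0,"gripper":-1},
    {"x":0.05,"y":0.15,"z":0.55,"yaw":0,"gripper":-1},
    {"x":0.05,"y":0.15,"z":0.55,"yaw":0,"gripper":-1}
  ]
}}

```text
time_s: 16.55
tcp_pos: [0.566, -0.1358, 0.0793]
tool_rot: [-180.0, 0.0, 15.6]
wrist_force: [-0.3, -0.1, -2.3]
finger_gap: 0.0565
gripper_force: 48.6
```

{"fn": "move_arm", "kwargs": {
  "rows": [
    {"x":0,"y":0,"z":0.08,"yaw":0,"gripper":-1},
    {"x":0,"y":0,"z":0.08,"yaw":0,"gripper":-1},
    {"x":0,"y":0,"z":0.08,"yaw":0,"gripper":-1}
  ]
}}

```text
time_s: 16.85
tcp_pos: [0.5661, -0.1357, 0.0786]
tool_rot: [180.0, -0.0, 15.6]
wrist_force: [-0.6, -0.4, -2.5]
finger_gap: 0.0569
gripper_force: 48.6
```

{"fn": "move_arm", "kwargs": {
  "rows": [
    {"x":0,"y":0,"z":0.06,"yaw":0,"gripper":-1},
    {"x":0,"y":0,"z":0.06,"yaw":0,"gripper":-1},
    {"x":0,"y":0,"z":0.06,"yaw":0,"gripper":-1}
  ]
}}

```text
time_s: 17.15
tcp_pos: [0.5662, -0.1357, 0.0782]
tool_rot: [180.0, -0.0, 15.6]
wrist_force: [-0.9, -0.7, -0.6]
finger_gap: 0.0569
gripper_force: 48.8
```

{"fn": "move_arm", "kwargs": {
  "rows": [
    {"x":0,"y":0,"z":0.03,"yaw":0,"gripper":-1},
    {"x":0,"y":0,"z":0.03,"yaw":0,"gripper":-1},
    {"x":0,"y":0,"z":0.03,"yaw":0,"gripper":0.4},
    {"x":0,"y":0,"z":0.03,"yaw":0,"gripper":0.6},
    {"x":0,"y":0,"z":0.03,"yaw":0,"gripper":1},
    {"x":0,"y":0,"z":0.03,"yaw":0,"gripper":1},
    {"x":0,"y":0,"z":0.03,"yaw":0,"gripper":1},
    {"x":0,"y":0,"z":-2,"yaw":0,"gripper":1},
    {"x":0,"y":0,"z":-5,"yaw":0,"gripper":1},
    {"x":0,"y":0,"z":-9,"yaw":0,"gripper":1},
    {"x":0,"y":0,"z":-13,"yaw":0,"gripper":1},
    {"x":0,"y":0,"z":-17,"yaw":0,"gripper":1},
    {"x":0,"y":0,"z":-17,"yaw":0,"gripper":1},
    {"x":0,"y":0,"z":-17,"yaw":0,"gripper":1}
  ]
}}

```text
time_s: 18.55
tcp_pos: [0.5663, -0.1358, 0.2489]
tool_rot: [179.9, -0.1, 15.6]
wrist_force: [0.2, -0.4, -0.7]
finger_gap: 0.0854
gripper_force: 0.0
```

```bash
python3 l.py .57 .127 .25 w9 "jar weight bottle stand"
python3 - <<'E'
from h import *
W=np.load("w9.npz")["W"]
m=(np.hypot(W[...,0]-.566,W[...,1]+.135)<.08)&(W[...,2]>.0385)&(W[...,2]<.047)
print(m.sum(),cv2.minEnclosingCircle(W[m][:,:2].astype(np.float32)))
E
```

```text
tcp [ 0.5663 -0.1358  0.2489] rot [ 1.7993e+02 -1.1000e-01  1.5570e+01] gap 0.08543475354065859 q6 59.81741432815786
ROW x 7.41 y -25.21 z -0.11 cm 
jar 0.78 [228. 143.  55.  58.] ztop 0.0955 mid [ 0.5657 -0.1351] ext [0.054 0.052] circ [ 0.5655 -0.1351] 0.0291
weight 0.7 [355. 208.  40.  40.] ztop 0.0745 mid [ 0.5261 -0.3149] ext [0.024 0.024] circ [ 0.5253 -0.3153] 0.0135
bottle 0.72 [ 24. 100.  60.  28.] ztop 0.1041 mid [0.5704 0.1268] ext [0.026 0.026] circ [0.5706 0.1273] 0.0152
stand 0.85 [44. 73. 67. 74.] ztop 0.0134 mid [0.569  0.1225] ext [0.099 0.096] circ [0.5688 0.1253] 0.0536
3283 ((0.5654498338699341, -0.1353321522474289), 0.05246306583285332)
```

The jar is centred on the pan within 0.5 mm. Next is the bottle.

{"fn": "move_arm", "kwargs": {
  "rows": [
    {"x":7.4,"y":-25.2,"z":0,"yaw":0,"gripper":1},
    {"x":7.4,"y":-25.2,"z":0,"yaw":0,"gripper":1},
    {"x":7.4,"y":-25.2,"z":0,"yaw":0,"gripper":1},
    {"x":7.4,"y":-25.2,"z":0,"yaw":0,"gripper":1},
    {"x":7.4,"y":-25.2,"z":0,"yaw":0,"gripper":1},
    {"x":7.4,"y":-25.2,"z":0,"yaw":0,"gripper":1},
    {"x":7.4,"y":-25.2,"z":0,"yaw":0,"gripper":1},
    {"x":7.4,"y":-25.2,"z":0,"yaw":0,"gripper":1},
    {"x":7.4,"y":-25.2,"z":0,"yaw":0,"gripper":1},
    {"x":7.4,"y":-25.2,"z":0,"yaw":0,"gripper":1},
    {"x":7.4,"y":-25.2,"z":0,"yaw":0,"gripper":1}
  ]
}}

```text
time_s: 19.9
tcp_pos: [0.5699, 0.1257, 0.2481]
tool_rot: [180.0, -0.0, 15.5]
wrist_force: [1.2, -0.4, -0.7]
finger_gap: 0.0852
gripper_force: 0.0
```

```bash
python3 l.py .57 .127 .055 w10 "bottle stand"
python3 - <<'E'
from h import *
W=np.load("w10.npz")["W"]
n=np.hypot(W[...,0]-.569,W[...,1]-.127)<.075
for lo,hi in((.0105,.017),(.004,.017),(.07,.09),(.097,.11)):
    h=cv2.convexHull(W[n&(W[...,2]>lo)&(W[...,2]<hi)][:,:2].astype(np.float32))[:,0]
    print(lo,hi,len(h),cv2.minEnclosingCircle(h),circ(h.astype(float)))
E
```

```text
tcp [0.5699 0.1257 0.2481] rot [179.99  -0.    15.47] gap 0.08521424704297487 q6 85.84937083848209
ROW x 0.05 y -0.12 z 19.31 cm 
bottle 0.6 [235. 146.  38.  44.] ztop 0.1043 mid [0.5703 0.1284] ext [0.025 0.026] circ [0.5702 0.1284] 0.0139
0.0105 0.017 45 ((0.5684882402420044, 0.12600068747997284), 0.053207628428936005) (array([0.56858546, 0.12568384]), np.float64(0.05247448627017284))
0.004 0.017 50 ((0.5684882402420044, 0.12600068747997284), 0.053207628428936005) (array([0.5686489 , 0.12571827]), np.float64(0.05250897031589932))
0.07 0.09 25 ((0.5703165531158447, 0.12839463353157043), 0.017674649134278297) (array([0.57014969, 0.12839339]), np.float64(0.017385330964826477))
0.097 0.11 27 ((0.5696448683738708, 0.12808416783809662), 0.01406728196889162) (array([0.56990224, 0.12818633]), np.float64(0.0136323978433148))
```

View pics/w10.png

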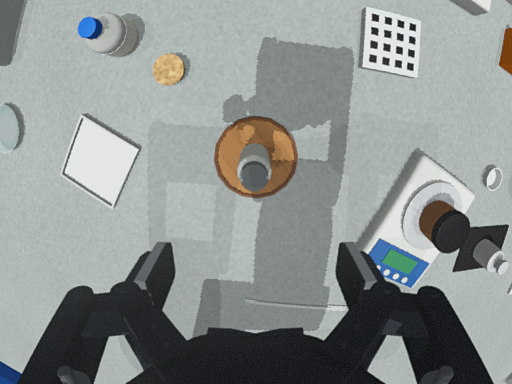

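The bottle is at (255,170) on the stand and the empty tray at (101,160). The jar is on the pan and the weight is on the mat. Gripping the bottle body now.

{"fn": "move_arm", "kwargs": {
  "rows": [
    {"x":0.1,"y":-0.25,"z":3,"yaw":0,"gripper":1},
    {"x":0.1,"y":-0.25,"z":6,"yaw":0,"gripper":1},
    {"x":0.1,"y":-0.25,"z":9,"yaw":0,"gripper":1},
    {"x":0.1,"y":-0.25,"z":12,"yaw":0,"gripper":1},
    {"x":0.1,"y":-0.25,"z":15,"yaw":0,"gripper":1},
    {"x":0.1,"y":-0.25,"z":17,"yaw":0,"gripper":1},
    {"x":0.1,"y":-0.25,"z":18.5,"yaw":0,"gripper":1},
    {"x":0.1,"y":-0.25,"z":19,"yaw":0,"gripper":1},
    {"x":0.1,"y":-0.25,"z":19,"yaw":0,"gripper":1},
    {"x":0.1,"y":-0.25,"z":19,"yaw":0,"gripper":1},
    {"x":0.1,"y":-0.25,"z":19,"yaw":0,"gripper":0},
    {"x":0.1,"y":-0.25,"z":19,"yaw":0,"gripper":0},
    {"x":0.1,"y":-0.25,"z":19,"yaw":0,"gripper":-1},
    {"x":0.1,"y":-0.25,"z":19,"yaw":0,"gripper":-1},
    {"x":0.1,"y":-0.25,"z":19,"yaw":0,"gripper":-1},
    {"x":0.1,"y":-0.25,"z":19,"yaw":0,"gripper":-1},
    {"x":0.1,"y":-0.25,"z":19,"yaw":0,"gripper":-1}
  ],
  "grip_force": 35
}}

```text
time_s: 21.75
tcp_pos: [0.5704, 0.1296, 0.0585]
tool_rot: [180.0, -0.1, 15.6]
wrist_force: [-0.8, 1.0, 5.8]
finger_gap: 0.0353
gripper_force: 34.8
```

```bash
python3 -c "
from h import *
go(.5077,.3389,.15)"
```

```text
tcp [0.5704 0.1296 0.0585] rot [ 1.7999e+02 -5.0000e-02  1.5570e+01] gap 0.035275320977424036 q6 86.1130541930755
ROW x -0.42 y -21.84 z -9.15 cm
```

{"fn": "move_arm", "kwargs": {
  "rows": [
    {"x":0,"y":0,"z":-1,"yaw":0,"gripper":-1},
    {"x":0,"y":0,"z":-3,"yaw":0,"gripper":-1},
    {"x":0,"y":0,"z":-5,"yaw":0,"gripper":-1},
    {"x":0,"y":-1,"z":-7,"yaw":0,"gripper":-1},
    {"x":0,"y":-3,"z":-7,"yaw":0,"gripper":-1},
    {"x":-0.1,"y":-6,"z":-7,"yaw":0,"gripper":-1},
    {"x":-0.2,"y":-9,"z":-7,"yaw":0,"gripper":-1},
    {"x":-0.3,"y":-12,"z":-7,"yaw":0,"gripper":-1},
    {"x":-0.4,"y":-15,"z":-7,"yaw":0,"gripper":-1},
    {"x":-0.4,"y":-18,"z":-7,"yaw":0,"gripper":-1},
    {"x":-0.4,"y":-20.5,"z":-7,"yaw":0,"gripper":-1},
    {"x":-0.4,"y":-21.8,"z":-7,"yaw":0,"gripper":-1},
    {"x":-0.4,"y":-21.8,"z":-6,"yaw":0,"gripper":-1},
    {"x":-0.4,"y":-21.8,"z":-4,"yaw":0,"gripper":-1},
    {"x":-0.4,"y":-21.8,"z":-2,"yaw":0,"gripper":-1},
    {"x":-0.4,"y":-21.8,"z":-0.8,"yaw":0,"gripper":-1},
    {"x":-0.4,"y":-21.8,"z":-0.4,"yaw":0,"gripper":-1},
    {"x":-0.4,"y":-21.8,"z":-0.4,"yaw":0,"gripper":-1},
    {"x":-0.4,"y":-21.8,"z":-0.4,"yaw":0,"gripper":-1}
  ]
}}

```text
time_s: 23.65
tcp_pos: [0.5083, 0.3384, 0.0626]
tool_rot: [-180.0, -0.1, 15.6]
wrist_force: [0.4, 0.5, -2.0]
finger_gap: 0.0355
gripper_force: 35.1
```

```bash
python3 l.py .5077 .3389 .055 w11 "bottle tray"
python3 - <<'E'
from h import *
W=np.load("w11.npz")["W"]
n=np.hypot(W[...,0]-.507,W[...,1]-.34)<.09
h=cv2.convexHull(W[n&(W[...,2]>.009)&(W[...,2]<.018)][:,:2].astype(np.float32))[:,0]; print(cv2.minAreaRect(h))
E
```

```text
tcp [0.5083 0.3384 0.0626] rot [-1.7999e+02 -7.0000e-02  1.5550e+01] gap 0.035451766039080915 q6 107.04014259611914
ROW x -0.05 y -0.06 z 0.76 cm 
bottle 0.92 [213. 198.  83. 134.] ztop 0.1079 mid [0.5129 0.3401] ext [0.017 0.025] circ [0.5087 0.3398] 0.014
tray 0.81 [156. 112. 203. 148.] ztop 0.0126 mid [0.5191 0.3383] ext [0.099 0.119] circ [0.5085 0.339 ] 0.0702
((0.5078612565994263, 0.33861273527145386), (0.10103438049554825, 0.10093262791633606), 73.740234375)
```

View pics/w11.png

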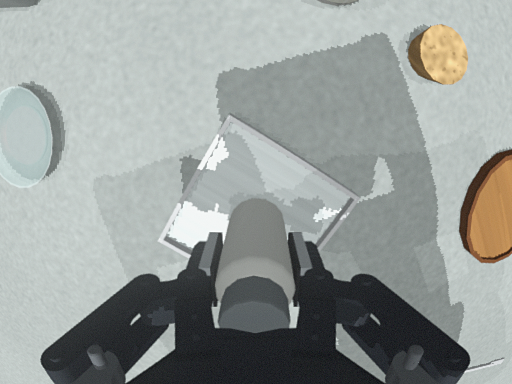

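The bottle is upright over the tray centre and about 6.6 mm clear. Lowering.

{"fn": "move_arm", "kwargs": {
  "rows": [
    {"x":-0.05,"y":0.05,"z":0.3,"yaw":0,"gripper":-1},
    {"x":-0.05,"y":0.05,"z":0.55,"yaw":0,"gripper":-1},
    {"x":-0.05,"y":0.05,"z":0.55,"yaw":0,"gripper":-1},
    {"x":-0.05,"y":0.05,"z":0.6,"yaw":0,"gripper":-1},
    {"x":-0.05,"y":0.05,"z":0.6,"yaw":0,"gripper":-1}
  ]
}}

```text
time_s: 24.3
tcp_pos: [0.5073, 0.3379, 0.0559]
tool_rot: [180.0, 0.0, 15.6]
wrist_force: [-1.0, 1.4, -1.7]
finger_gap: 0.0349
gripper_force: 35.1
```

{"fn": "move_arm", "kwargs": {
  "rows": [
    {"x":0,"y":0,"z":0.06,"yaw":0,"gripper":-1},
    {"x":0,"y":0,"z":0.06,"yaw":0,"gripper":-1},
    {"x":0,"y":0,"z":0.06,"yaw":0,"gripper":-1}
  ]
}}

```text
time_s: 24.6
tcp_pos: [0.5074, 0.338, 0.0556]
tool_rot: [-180.0, -0.0, 15.6]
wrist_force: [-0.4, -0.8, 1.0]
finger_gap: 0.0354
gripper_force: 35.2
```

{"fn": "move_arm", "kwargs": {
  "rows": [
    {"x":0,"y":0,"z":0,"yaw":0,"gripper":-0.1},
    {"x":0,"y":0,"z":0,"yaw":0,"gripper":0.1},
    {"x":0,"y":0,"z":0,"yaw":0,"gripper":1},
    {"x":0,"y":0,"z":0,"yaw":0,"gripper":1},
    {"x":0,"y":0,"z":0,"yaw":0,"gripper":1},
    {"x":0,"y":0,"z":0,"yaw":0,"gripper":1},
    {"x":0,"y":0,"z":-2,"yaw":0,"gripper":1},
    {"x":0,"y":0,"z":-5,"yaw":0,"gripper":1},
    {"x":0,"y":0,"z":-9,"yaw":0,"gripper":1},
    {"x":0,"y":0,"z":-13,"yaw":0,"gripper":1},
    {"x":0,"y":0,"z":-17,"yaw":0,"gripper":1},
    {"x":0,"y":0,"z":-19,"yaw":0,"gripper":1},
    {"x":0,"y":0,"z":-19,"yaw":0,"gripper":1},
    {"x":0,"y":0,"z":-19,"yaw":0,"gripper":1}
  ]
}}

```text
time_s: 26.0
tcp_pos: [0.507, 0.3377, 0.2449]
tool_rot: [180.0, 0.0, 15.6]
wrist_force: [-0.2, -0.5, -0.6]
finger_gap: 0.0854
gripper_force: 0.0
```

```bash
python3 l.py .526 -.3155 .245 w12 "bottle tray"
```

```text
tcp [0.507  0.3377 0.2449] rot [1.7999e+02 3.0000e-02 1.5570e+01] gap 0.0853923609622007 q6 107.01480769853954
ROW x -15.71 y 63.43 z -0.01 cm 
bottle 0.71 [236. 147.  36.  46.] ztop 0.1013 mid [0.5067 0.3383] ext [0.026 0.026] circ [0.5067 0.3381] 0.014
tray 0.64 [201. 104. 109. 104.] ztop 0.0127 mid [0.5081 0.3387] ext [0.119 0.118] circ [0.5083 0.3388] 0.0702
```

The bottle stands in the tray centre, about 1 mm off. Back to the weight.

{"fn": "move_arm", "kwargs": {
  "rows": [
    {"x":-15.7,"y":63.4,"z":0,"yaw":0,"gripper":1},
    {"x":-15.7,"y":63.4,"z":0,"yaw":0,"gripper":1},
    {"x":-15.7,"y":63.4,"z":0,"yaw":0,"gripper":1},
    {"x":-15.7,"y":63.4,"z":0,"yaw":0,"gripper":1},
    {"x":-15.7,"y":63.4,"z":0,"yaw":0,"gripper":1},
    {"x":-15.7,"y":63.4,"z":0,"yaw":0,"gripper":1},
    {"x":-15.7,"y":63.4,"z":0,"yaw":0,"gripper":1},
    {"x":-15.7,"y":63.4,"z":0,"yaw":0,"gripper":1},
    {"x":-15.7,"y":63.4,"z":0,"yaw":0,"gripper":1},
    {"x":-15.7,"y":63.4,"z":0,"yaw":0,"gripper":1},
    {"x":-15.7,"y":63.4,"z":0,"yaw":0,"gripper":1},
    {"x":-15.7,"y":63.4,"z":0,"yaw":0,"gripper":1},
    {"x":-15.7,"y":63.4,"z":0,"yaw":0,"gripper":1},
    {"x":-15.7,"y":63.4,"z":0,"yaw":0,"gripper":1},
    {"x":-15.7,"y":63.4,"z":0,"yaw":0,"gripper":1},
    {"x":-15.7,"y":63.4,"z":0,"yaw":0,"gripper":1},
    {"x":-15.7,"y":63.4,"z":0,"yaw":0,"gripper":1},
    {"x":-15.7,"y":63.4,"z":0,"yaw":0,"gripper":1},
    {"x":-15.7,"y":63.4,"z":0,"yaw":0,"gripper":1}
  ]
}}

```text
time_s: 28.05
tcp_pos: [0.5265, -0.3139, 0.2457]
tool_rot: [180.0, -0.0, 15.7]
wrist_force: [-0.1, 1.1, -0.8]
finger_gap: 0.0855
gripper_force: 0.0
```

```bash
python3 l.py .526 -.3158 .032 w13 "weight"
```

```text
tcp [ 0.5265 -0.3139  0.2457] rot [ 1.7999e+02 -1.0000e-02  1.5660e+01] gap 0.08550447712408586 q6 42.4606803124887
ROW x -0.10 y 0.17 z 21.37 cm 
weight 0.84 [239. 144.  40.  44.] ztop 0.0752 mid [ 0.5252 -0.3156] ext [0.024 0.024] circ [ 0.5249 -0.3155] 0.0131
```

{"fn": "move_arm", "kwargs": {
  "rows": [
    {"x":-0.1,"y":0.1,"z":4,"yaw":0,"gripper":1},
    {"x":-0.1,"y":0.1,"z":8,"yaw":0,"gripper":1},
    {"x":-0.1,"y":0.1,"z":12,"yaw":0,"gripper":1},
    {"x":-0.1,"y":0.1,"z":15,"yaw":0,"gripper":1},
    {"x":-0.1,"y":0.1,"z":18,"yaw":0,"gripper":1},
    {"x":-0.1,"y":0.1,"z":20,"yaw":0,"gripper":1},
    {"x":-0.1,"y":0.1,"z":21,"yaw":0,"gripper":1},
    {"x":-0.1,"y":0.1,"z":21.3,"yaw":0,"gripper":1},
    {"x":-0.1,"y":0.1,"z":21.3,"yaw":0,"gripper":1},
    {"x":-0.1,"y":0.1,"z":21.3,"yaw":0,"gripper":1},
    {"x":-0.1,"y":0.1,"z":21.3,"yaw":0,"gripper":-1},
    {"x":-0.1,"y":0.1,"z":21.3,"yaw":0,"gripper":-1},
    {"x":-0.1,"y":0.1,"z":21.3,"yaw":0,"gripper":-1},
    {"x":-0.1,"y":0.1,"z":21.3,"yaw":0,"gripper":-1},
    {"x":-0.1,"y":0.1,"z":21.3,"yaw":0,"gripper":-1},
    {"x":-0.1,"y":0.1,"z":21.3,"yaw":0,"gripper":-1}
  ],
  "grip_force": 60
}}

```text
time_s: 29.75
tcp_pos: [0.526, -0.3167, 0.0333]
tool_rot: [179.9, -0.0, 15.6]
wrist_force: [-0.7, -1.0, 6.7]
finger_gap: 0.0418
gripper_force: 62.0
```

```bash
python3 -c "
from h import *
go(.5686,.1258,.15)"
```

```text
tcp [ 0.526  -0.3167  0.0333] rot [ 1.7992e+02 -5.0000e-02  1.5580e+01] gap 0.041760975227724983 q6 42.32116182271057
ROW x 15.99 y -41.48 z -11.67 cm
```

{"fn": "move_arm", "kwargs": {
  "rows": [
    {"x":0,"y":0,"z":-1,"yaw":0,"gripper":-1},
    {"x":0,"y":0,"z":-3,"yaw":0,"gripper":-1},
    {"x":0,"y":0,"z":-6,"yaw":0,"gripper":-1},
    {"x":0,"y":0,"z":-9,"yaw":0,"gripper":-1},
    {"x":0,"y":0,"z":-12,"yaw":0,"gripper":-1},
    {"x":0,"y":0,"z":-14,"yaw":0,"gripper":-1},
    {"x":0.4,"y":-1,"z":-15,"yaw":0,"gripper":-1},
    {"x":1.5,"y":-4,"z":-15,"yaw":0,"gripper":-1},
    {"x":3.1,"y":-8,"z":-15,"yaw":0,"gripper":-1},
    {"x":4.6,"y":-12,"z":-15,"yaw":0,"gripper":-1},
    {"x":6.2,"y":-16,"z":-15,"yaw":0,"gripper":-1},
    {"x":7.7,"y":-20,"z":-15,"yaw":0,"gripper":-1},
    {"x":9.3,"y":-24,"z":-15,"yaw":0,"gripper":-1},
    {"x":10.8,"y":-28,"z":-15,"yaw":0,"gripper":-1},
    {"x":12.3,"y":-32,"z":-15,"yaw":0,"gripper":-1},
    {"x":13.9,"y":-36,"z":-15,"yaw":0,"gripper":-1},
    {"x":15.2,"y":-39.5,"z":-15,"yaw":0,"gripper":-1},
    {"x":16,"y":-41.5,"z":-15,"yaw":0,"gripper":-1},
    {"x":16,"y":-41.5,"z":-15,"yaw":0,"gripper":-1},
    {"x":16,"y":-41.5,"z":-15,"yaw":0,"gripper":-1}
  ]
}}

```text
time_s: 31.75
tcp_pos: [0.5667, 0.1271, 0.1808]
tool_rot: [-180.0, 0.2, 15.7]
wrist_force: [0.0, -0.6, -5.7]
finger_gap: 0.042
gripper_force: 62.6
```

```bash
python3 l.py .5686 .1258 .0425 w14 "weight stand"
```

```text
tcp [0.5667 0.1271 0.1808] rot [-180.      0.23   15.67] gap 0.04199302798191664 q6 85.85601554489966
ROW x 0.14 y 0.18 z 13.83 cm 
weight 0.72 [205. 210.  97. 122.] ztop 0.2222 mid [0.5695 0.1281] ext [0.02  0.024] circ [0.5673 0.1279] 0.0131
stand 0.83 [204. 116. 105.  97.] ztop 0.0126 mid [0.5714 0.1257] ext [0.094 0.098] circ [0.569  0.1258] 0.053
```

{"fn": "move_arm", "kwargs": {
  "rows": [
    {"x":0.1,"y":0.1,"z":3,"yaw":0,"gripper":-1},
    {"x":0.1,"y":0.1,"z":6,"yaw":0,"gripper":-1},
    {"x":0.1,"y":0.1,"z":9,"yaw":0,"gripper":-1},
    {"x":0.1,"y":0.1,"z":11.5,"yaw":0,"gripper":-1},
    {"x":0.1,"y":0.1,"z":13,"yaw":0,"gripper":-1},
    {"x":0.1,"y":0.1,"z":13.8,"yaw":0,"gripper":-1},
    {"x":0.1,"y":0.1,"z":13.8,"yaw":0,"gripper":-1},
    {"x":0.1,"y":0.1,"z":13.8,"yaw":0,"gripper":-1},
    {"x":0.1,"y":0.1,"z":13.8,"yaw":0,"gripper":-1}
  ]
}}

```text
time_s: 32.8
tcp_pos: [0.5704, 0.1258, 0.0456]
tool_rot: [180.0, -0.1, 15.6]
wrist_force: [-1.2, 0.1, -6.2]
finger_gap: 0.0422
gripper_force: 62.6
```

```bash
python3 l.py .5686 .1258 .0355 w15 "weight stand"
python3 - <<'E'
from h import *
W=np.load("w15.npz")["W"]
n=np.hypot(W[...,0]-.569,W[...,1]-.127)<.075
h=cv2.convexHull(W[n&(W[...,2]>.009)&(W[...,2]<.017)][:,:2].astype(np.float32))[:,0]
print(cv2.minEnclosingCircle(h),circ(h.astype(float)))
E
```

```text
tcp [0.5704 0.1258 0.0456] rot [ 1.7998e+02 -1.4000e-01  1.5560e+01] gap 0.04218279586687941 q6 85.75782808921161
ROW x -0.18 y -0.05 z 1.01 cm 
weight 0.58 [208. 208.  96. 125.] ztop 0.087 mid [0.5729 0.1266] ext [0.02  0.024] circ [0.5708 0.1265] 0.0134
stand 0.95 [169. 140. 175. 121.] ztop 0.0129 mid [0.584  0.1258] ext [0.072 0.1  ] circ [0.5693 0.1252] 0.053
((0.5689244270324707, 0.12533514201641083), 0.05311369150876999) (array([0.56878638, 0.12538409]), np.float64(0.05257348347472464))
```

View pics/w15.png

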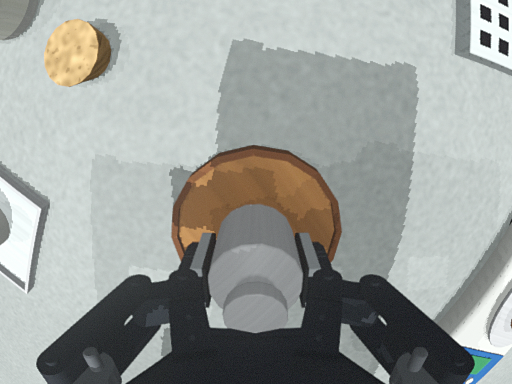

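The weight is upright over the stand disc, (172–340, 147–260), and about 8 mm clear. I'll shift it −1.5 mm in x and lower.

{"fn": "move_arm", "kwargs": {
  "rows": [
    {"x":-0.15,"y":0.05,"z":0.3,"yaw":0,"gripper":-1},
    {"x":-0.15,"y":0.05,"z":0.6,"yaw":0,"gripper":-1},
    {"x":-0.15,"y":0.05,"z":0.65,"yaw":0,"gripper":-1},
    {"x":-0.15,"y":0.05,"z":0.65,"yaw":0,"gripper":-1},
    {"x":-0.15,"y":0.05,"z":0.65,"yaw":0,"gripper":-1}
  ]
}}

```text
time_s: 33.45
tcp_pos: [0.5683, 0.1249, 0.0378]
tool_rot: [180.0, -0.0, 15.6]
wrist_force: [0.2, 0.7, -6.3]
finger_gap: 0.0422
gripper_force: 62.7
```

{"fn": "move_arm", "kwargs": {
  "rows": [
    {"x":0,"y":0,"z":0.12,"yaw":0,"gripper":-1},
    {"x":0,"y":0,"z":0.12,"yaw":0,"gripper":-1},
    {"x":0,"y":0,"z":0.12,"yaw":0,"gripper":-1}
  ]
}}

```text
time_s: 33.75
tcp_pos: [0.5682, 0.1249, 0.0367]
tool_rot: [180.0, 0.0, 15.6]
wrist_force: [-0.3, 0.4, -6.4]
finger_gap: 0.0423
gripper_force: 62.7
```

{"fn": "move_arm", "kwargs": {
  "rows": [
    {"x":0,"y":0,"z":0.08,"yaw":0,"gripper":-1},
    {"x":0,"y":0,"z":0.08,"yaw":0,"gripper":-1},
    {"x":0,"y":0,"z":0.08,"yaw":0,"gripper":-1}
  ]
}}

```text
time_s: 34.05
tcp_pos: [0.5683, 0.1249, 0.0363]
tool_rot: [180.0, -0.0, 15.6]
wrist_force: [-1.4, 0.0, -0.7]
finger_gap: 0.0421
gripper_force: 63.1
```

Contact. Releasing and lifting away.

{"fn": "move_arm", "kwargs": {
  "rows": [
    {"x":0,"y":0,"z":0.03,"yaw":0,"gripper":-1},
    {"x":0,"y":0,"z":0.03,"yaw":0,"gripper":0.1},
    {"x":0,"y":0,"z":0.03,"yaw":0,"gripper":0.3},
    {"x":0,"y":0,"z":0.03,"yaw":0,"gripper":1},
    {"x":0,"y":0,"z":0.03,"yaw":0,"gripper":1},
    {"x":0,"y":0,"z":0.03,"yaw":0,"gripper":1},
    {"x":0,"y":0,"z":0.03,"yaw":0,"gripper":1},
    {"x":0,"y":0,"z":-2,"yaw":0,"gripper":1},
    {"x":0,"y":0,"z":-5,"yaw":0,"gripper":1},
    {"x":0,"y":0,"z":-9,"yaw":0,"gripper":1},
    {"x":0,"y":0,"z":-13,"yaw":0,"gripper":1},
    {"x":0,"y":0,"z":-17,"yaw":0,"gripper":1},
    {"x":0,"y":0,"z":-21,"yaw":0,"gripper":1},
    {"x":0,"y":0,"z":-21,"yaw":0,"gripper":1},
    {"x":0,"y":0,"z":-21,"yaw":0,"gripper":1},
    {"x":0,"y":0,"z":-21,"yaw":0,"gripper":1}
  ]
}}

```text
time_s: 35.65
tcp_pos: [0.5673, 0.1248, 0.2443]
tool_rot: [-180.0, 0.2, 15.6]
wrist_force: [-0.2, 0.8, -0.3]
finger_gap: 0.0852
gripper_force: 0.0
```

```bash
python3 l.py .5686 .1258 .25 w16 "weight stand bottle tray jar balance bluecap beaker"
```

```text
tcp [0.5673 0.1248 0.2443] rot [-179.99    0.18   15.57] gap 0.0852147031182945 q6 85.70092852994465
ROW x 0.15 y -0.07 z -0.57 cm 
weight 0.93 [236. 142.  39.  43.] ztop 0.0781 mid [0.5678 0.126 ] ext [0.024 0.024] circ [0.5674 0.126 ] 0.0131
stand 0.9 [210. 112.  88.  85.] ztop 0.0131 mid [0.5693 0.1258] ext [0.099 0.099] circ [0.5691 0.1256] 0.053
bottle 0.57 [ 49. 149.  62.  44.] ztop 0.1012 mid [0.5077 0.3369] ext [0.025 0.026] circ [0.5072 0.3363] 0.0143
tray 0.85 [ 60. 113.  80.  95.] ztop 0.013 mid [0.5089 0.3353] ext [0.118 0.113] circ [0.5099 0.3374] 0.0685
jar 0.97 [420. 199.  53.  53.] ztop 0.0948 mid [ 0.566  -0.1336] ext [0.054 0.054] circ [ 0.5658 -0.1347] 0.0301
balance 0.65 [360. 152. 115. 134.] ztop 0.0426 mid [ 0.5397 -0.1295] ext [0.152 0.091] circ [ 0.5522 -0.0537] 0.1323
bluecap 0.68 [74.  7. 63. 46.] ztop 0.0959 mid [0.6794 0.3354] ext [0.022 0.022] circ [0.6796 0.3351] 0.0124
```

View pics/w16.png

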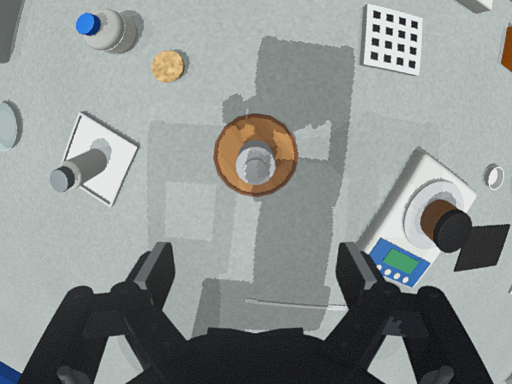

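The picture shows the weight on the stand at (255,160), the bottle in the tray at (85,165), the jar on the pan at (447,225) and the mat empty at (482,247). All three stand upright and within about 1.5 mm of centre.

```bash
python3 -c "
from bench import *
print(sign_off())"
```

```text
the job is handed in; nothing more can be done
None
```

The job is handed in at about 36 s: by the last wrist-camera measurements the weight is on the stand, the bottle in the tray and the jar on the pan, each upright, released and within about 2 mm of centre; the blue-cap bottle measured in its starting place, and the beaker, out of that last view, was not re-measured but nothing went near it.

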